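Draw the tube block out of the dry bath with its lifting key and hold it level

TASK

Take the T-handled lifting key out of its stand, push its foot through the slot of the heating block that carries the tubes, give it a quarter turn so that the foot catches under the plate, and draw that block straight up out of the dry bath by the key alone, without the gripper touching it. Finish while holding it: steady and level in the air, hanging only on the key, its underside about 5 cm above the top of the bath. Leave the empty block seated and everything else where it stands.

Things in the scene. Friction and masses are not known exactly. Their poses are not given: they have to be found in the camera images.
- dry_bath: white bench dry bath, fixed, 205 mm deep (x), 210 mm wide (y), flat deck 80 mm high; origin under its middle, x from the sloping control panel (front) to the back. Two wells, 100 (x) x 72 (y) mm, floors 36 mm above the bench, centred at x = +25, y = +46 and -46 mm; a heating block sits in each, 2 mm play all round, flush with the deck
- block_tubes: bare metal block 96 (x) x 68 (y) x 44 (z) mm, 0.28 to 0.46 kg, with six closed tubes (only their white caps show: 13 mm wide, 6 mm above the top, two rows of three at x = -34, 0, +34 and y = +-23.5 mm). Sits in either well. Origin under its middle, z up. Its middle has a slot for the key
- tubes_slot (a point): middle of the slot in the tube block, on its top face (44 mm above its underside), axes as the block. The slot is 34 mm long (x) and 15 mm wide (y), through a top plate 8 mm thick; below the plate the block is hollow for 20 mm, so that the key's foot can turn there
- block_empty: the other heating block, same size, slot and axes, but with six empty 11 mm holes and no tubes; it sits in the other well and stays there
- lifting_key: lifting key, 106 mm tall, 0.12 kg, upright in its stand. Origin under the middle of its foot, z up the rod, x along handle and foot alike (half a turn makes no difference). Steel foot 28 (x) x 10 (y) x 6 (z) mm; rod 9 mm thick; depth collar 28 mm across at z = 20 to 25 mm: it rests on the block's top when the foot's top is 6 mm below the plate
- key_handle (a point): middle of the key's black T handle, 97 mm above the foot's underside, axes as the key; the handle is 66 (x) x 14 (y) x 18 (z) mm, to be gripped across its 14 mm
- key_stand: dark steel stand block, fixed, 80 (x) x 62 (y) x 32 (z) mm, origin under its centre. The key's foot stands in a slot 32 (x) x 14 (y) mm in its top, 24 mm deep, the collar resting on the top: lift the key 25 mm or more straight up to free it
- sample_jar: sample jar: white round jar with a blue screw lid, 56 mm across, 72 mm tall, origin under its centre; it stays where it is
- beaker: clear 250 ml beaker, 74 mm across, 94 mm tall, origin under its centre; it stays where it is
- amber_bottle: small brown glass bottle, 39 mm across, 89 mm tall, origin under its centre; it stays where it is
- bench_timer: flat bench timer, 66 x 66 x 18 mm, origin under its centre; it stays where it is
- marker_black: black marker lying down, 138 x 15 x 16 mm, origin under its centre, x along it; it stays where it is
Not all that is in view belongs to the job. What is shaped like the lifting_key but brown or purple is not meant.

How it is judged:
By the outcome, as a careful person would: the job done as asked, in the order asked, and still so for the second after the job is handed in, while the arm keeps its last pose, push and grip.
It also fails if it takes over 51 s, if anything falls off the work surface, if the arm or the gripper's body presses on something with over 40 N, if the wrist force passes 120 N, or if a joint passes its speed limit or range.

ROBOT

A 6-joint arm with a two-finger parallel gripper is mounted at the origin on a cart in front of the work surface, level with it; the furniture and walls round the work are solid. World frame = base frame: x ahead of the robot, y to its left, z up, the work surface at z = 0. Lengths are in m, angles in rad, forces in N, time in s.
With the tool pointing down it reaches from about 0.35 to 0.975 m from the base axis. Payload 4.9 kg.
Tool frame: the origin (TCP) lies on the centre line of the jaws, within the pads' length; the fingertips stand manip.tip_reach ahead of it and the grasp point (between the pads) is the TCP (manip.tip_reach is the distance from the TCP to the fingertips, in m); z points along the fingers, y is the line along which they close (so a half turn about z gives the same grasp; the last joint's range is limited). The gripper opens to 85 mm and grips with 20 to 120 N. Pads are 22 mm wide; open, the fingers measure 114 mm over their backs; the gripper's body (76 mm by 85 mm) begins 54 mm behind the grasp point. The pads swing forward as they close: fully open they stand 13 mm farther back than shut.
Start: joints at [-0.119, 0.053, 1.613, -0, 1.476, -0.119], TCP at [0.625, 0, 0.23] pointing down, gripper open.
Joint ranges: [-3.01, 3.01], [-1.01, 2.22], [0.06, 2.58], [-1.02, 4.17], [0.09, 2.62], [-3.14, 3.14]. Speed limits (rad/s): [2.57, 2.57, 3.14, 3.14, 3.14, 3.14].

INTERFACE

Orientations are given as a unit quaternion [w, x, y, z].
In Python, from plant import manip gives the robot as it stands. The module is installed in compiled form; this text tells all that it offers.
- The arm moves only by the tool move_arm, never from a script. Its argument "rows" is a list of rows, each a list of 7 numbers: the shift along the tool's x, y, z in cm, then the turn, a rotation vector about the tool's x, y, z in degrees, then the opening, from -1 (shut) to 1 (fully open). In form: [[tx, ty, tz, ax, ay, az, jaw], ...]. A call has 1 to 20 rows; each row shifts and turns the commanded pose from where the row before left it, along the tool's axes as they then stand; what a row does not reach is not made up. A row lasts 1/12 s, in which the tool goes at most 41.7 mm and 7.16 degrees, less where a joint would pass 70% of its speed; a pose out of reach is approached as far as the arm can. A call is refused whole if a number of a shift passes 4.17 or a number of a turn 7.16, either way. A call with a gripper value outside its range is refused whole. The fingers move at their own pace and stop on an object; the grip force is fixed at half the most. Time passes only in rows, so rows that do not move let the fingers close. It gives the time, the measured TCP pose, the force, the opening and the grip force at its end, in the units of the state.
- manip.state(): the state, without advancing time (a new reading comes with each control period).
- manip.grab_frame(name): name is "scene" or "side" or "wrist"; returns a dict with "img" (480x640x3 uint8, blue, green, red), "mtx" (3x3 intrinsics, pixels), "k1" (the pictures are not rectified: a ray, as slopes to the right and down, at radius r is drawn at 1 + k1 r^2 times it, then the intrinsics apply), "R" (3x3) and "t" (3): a world point X has camera coordinates R X + t. Camera axes: x right, y down, z forward; pixel columns grow to the right and rows downward; lengths in m; the calibration is good to about 2 mm. A picture is of the moment at which its call begins. There is no depth.
- manip.job_done(): hands the job in; it is judged then, once.
The state is a dict: "time": time; "joint_pos": joint angles; "joint_vel": joint speeds; "joint_efforts": joint torques, N m; "tool_pos": TCP position; "tool_rot": TCP orientation; "contact_force": force on the tool from outside, world axes, zero at the start; "ft_torque": the same for the moment, N m; "gripper_width": opening from 0.0 (shut) to 1.0 (fully open); "grasp_force": force on a finger pad.
Only numpy, scipy, OpenCV 4.12 (cv2) and the standard library are available. Lean on these libraries where they do the work, as an engineer would, in place of code of your own. Each camera call takes 0.05 s, during which the arm holds its last target. There are 200 camera calls.

## Working session

There is one attempt and no reset: what is moved stays moved. The work goes in short steps, Python scripts to look and compute and a tool call to move; the robot and the scene stay as the last step left them, time stands still between calls to the robot, and variables do not carry over. Pictures are saved under pics/ and viewed, at most 10 in all, crops included, and the job is handed in when it is done.

Besides the shell and the picture viewer there is one more tool, called after "Request:" in YAML: its name, and indented under it one key for each argument. move_arm: Moves the arm, as the interface text tells. Its arguments: {"type":"object","properties":{"rows":{"type":"array","items":{"type":"array","items":{"type":"number"}}}},"required":["rows"]}

```bash
mkdir -p pics
cat > h.py <<'E'
import numpy as np, cv2
from plant import manip
def grab(n,fn=None):
    f=manip.grab_frame(n)
    np.savez('last_%s.npz'%n,**{k:np.asarray(v) for k,v in f.items()})
    if fn: cv2.imwrite('pics/'+fn,f['img'])
    return f
def load(n): return dict(np.load('last_%s.npz'%n))
def ray(f,u,v):
    K=np.asarray(f['mtx']);k=float(f['k1'])
    d=np.array([(u-K[0,2])/K[0,0],(v-K[1,2])/K[1,1]]);x=d.copy()
    for _ in range(30): x=d/(1+k*(x@x))
    R=np.asarray(f['R']);t=np.asarray(f['t']).ravel()
    return -R.T@t, R.T@np.array([x[0],x[1],1])
def onz(f,u,v,z):
    o,d=ray(f,u,v); return o+d*(z-o[2])/d[2]
def tri(f,p,g,q):
    o1,d1=ray(f,*p);o2,d2=ray(g,*q)
    s=np.linalg.lstsq(np.stack([d1,-d2],1),o2-o1,rcond=None)[0]
    a=o1+d1*s[0];b=o2+d2*s[1]
    return (a+b)/2,np.linalg.norm(a-b)
def proj(f,X):
    R=np.asarray(f['R']);c=R@np.asarray(X,float)+np.asarray(f['t']).ravel();x=c[:2]/c[2]
    x=x*(1+float(f['k1'])*(x@x));K=np.asarray(f['mtx'])
    return np.array([K[0,0]*x[0]+K[0,2],K[1,1]*x[1]+K[1,2]])
E
python3 - <<'E'
from h import *
for n in ['scene','side','wrist']:
    f=grab(n,n+'0.png'); o,d=ray(f,320,240); print(n,o.round(3),d.round(2),f['mtx'][0][0],f['k1'])
s=manip.state();print({k:np.round(v,3) for k,v in s.items()},manip.tip_reach)
E
```

```text
scene [-0.101  0.999  0.564] [ 0.49 -0.78 -0.37] 562.1739161997206 -0.14260535541050678
side [-0.062 -0.966  0.616] [ 0.45  0.8  -0.39] 536.6710854916682 0.005380915622835405
wrist [0.625 0.083 0.374] [ 0.02 -0.33 -0.95] 398.9767838929893 0.025501954140787916
{'time': np.float64(0.15), 'joint_pos': array([-0.119,  0.053,  1.614, -0.   ,  1.476, -0.119]), 'joint_vel': array([-0.   , -0.003, -0.004, -0.   , -0.001, -0.001]), 'joint_efforts': array([ 1.0000e-03, -3.9424e+01, -3.7072e+01, -0.0000e+00,  5.0000e-03,
        0.0000e+00]), 'tool_pos': array([0.625, 0.   , 0.229]), 'tool_rot': array([-0.001,  0.707,  0.707, -0.001]), 'contact_force': array([-1.084, -0.078,  0.163]), 'ft_torque': array([ 0.011, -0.045,  0.006]), 'grasp_force': np.float64(0.0), 'gripper_width': np.float64(0.999)} 0.019
```

View pics/scene0.png

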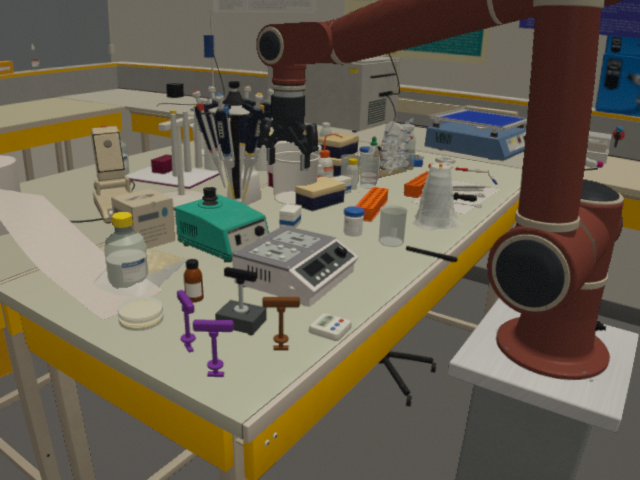

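View pics/side0.png

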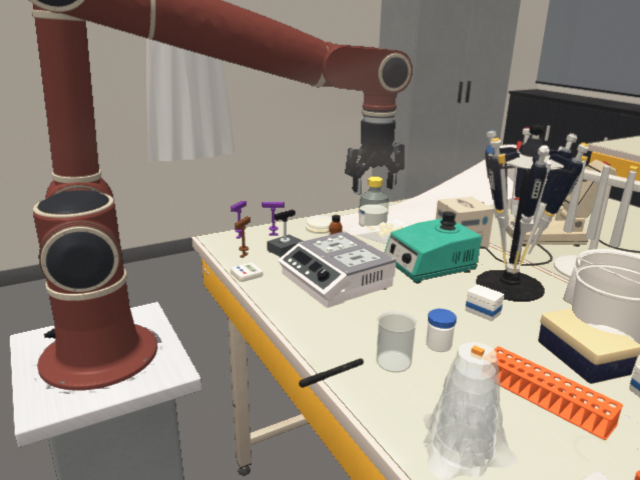

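View pics/wrist0.png

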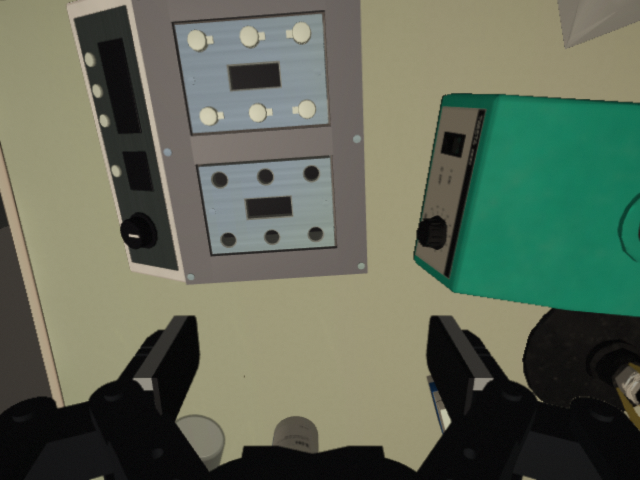

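The wrist view shows the tube block (white caps) with its slot at about (255,76), and the empty block's slot at (269,207). The key's black handle is at (240,274) in the scene view and (285,215) in the side view, with its stand at (241,316) and (283,245). Next I'll measure these.

Run:
```python
from h import *
w=load('wrist');s=load('scene');d=load('side')
img=w['img']
g=cv2.cvtColor(img,cv2.COLOR_BGR2GRAY)
m=((g<75)*255).astype(np.uint8)
for c in cv2.findContours(m,cv2.RETR_LIST,cv2.CHAIN_APPROX_NONE)[0]:
    a=cv2.contourArea(c); (x,y),wh,an=cv2.minAreaRect(c)
    if 150<a<3000 and 170<x<340 and y<260:
        P=np.array([onz(w,*p,.08) for p in cv2.boxPoints(((x,y),wh,an))])
        e=[np.linalg.norm(P[i+1]-P[i])*1e3 for i in range(3)]
        i=int(np.argmax(e[:2])); v=P[i+1]-P[i]
        print('dark',np.round([x,y,a],1),P.mean(0).round(4),np.round(e,1),'ang',np.degrees(np.arctan2(v[1],v[0])).round(1))
for z,name,mm in [(.086,'cap',(img.min(2)>170))]:
    for c in cv2.findContours((mm*255).astype(np.uint8),cv2.RETR_EXTERNAL,cv2.CHAIN_APPROX_NONE)[0]:
        (x,y),r=cv2.minEnclosingCircle(c)
        if cv2.contourArea(c)>80 and 170<x<340 and y<140: print(name,round(x),round(y),round(r,1),onz(w,x,y,z).round(4))
def blob(f,box):
    x0,y0,x1,y1=box;h=f['img'][y0:y1,x0:x1].max(2)
    m=(h<40).astype(np.uint8); n,l,st,ce=cv2.connectedComponentsWithStats(m)
    for i in range(1,n):
        if st[i,4]>60:
            c=cv2.findContours((l==i).astype(np.uint8),cv2.RETR_EXTERNAL,cv2.CHAIN_APPROX_NONE)[0][0]
            print(st[i,4],(ce[i]+[x0,y0]).round(1),(cv2.boxPoints(cv2.minAreaRect(c))+[x0,y0]).round(0).tolist())
print('scene');blob(s,(210,255,275,335));print('side');blob(d,(260,200,300,260))
print(tri(s,(240.5,274.5),d,(285.5,215.5)), onz(s,240.5,274.5,.105),onz(d,285.5,215.5,.105))
```

```text
dark [268.6 207.  785. ] [0.5906 0.0086 0.08  ] [33.7 14.7 34.2] ang 4.0
dark [265.9 206.1 413.5] [0.5885 0.0079 0.08  ] [ 98.   72.1 105.9] ang 4.1
dark [ 254.1   75.9 1100. ] [0.5842 0.1003 0.08  ] [33.6 14.7 34.2] ang 3.8
dark [252.   72.5 418.5] [0.5828 0.1007 0.08  ] [ 99.8  71.3 109.2] ang 4.2
cap 207 116 7.5 [0.5515 0.0743 0.086 ]
cap 256 113 7.4 [0.5853 0.0768 0.086 ]
scene
296 [240.7 274.8] [[223.0, 281.0], [225.0, 268.0], [257.0, 272.0], [255.0, 285.0]]
146 [243.1 325.7] [[231.0, 328.0], [233.0, 318.0], [253.0, 323.0], [251.0, 333.0]]
side
100 [283.9 215.2] [[274.0, 215.0], [293.0, 210.0], [295.0, 218.0], [276.0, 222.0]]
(array([0.53121823, 0.27330277, 0.10588371]), np.float64(0.0017816436863799373)) [0.53092041 0.27299092 0.105     ] [0.53361531 0.27719744 0.105     ]
```

The two slot centres are 92 mm apart and 34 x 15 mm in size, which matches the spec. The tube slot is at (0.584, 0.100) with yaw of about 4°. The key handle is at about (0.531, 0.273, 0.106), and 0.109 is expected. I'll move the wrist camera over the key.

Request:
move_arm:
  rows:
    - [3.4,-1.6,0,0,0,0,1]
    - [3.4,-1.6,0,0,0,0,1]
    - [3.4,-1.6,0,0,0,0,1]
    - [3.4,-1.6,0,0,0,0,1]
    - [3.4,-1.6,0,0,0,0,1]
    - [3,-1.5,0,0,0,0,1]
    - [0,0,0,0,0,0,1]
    - [0,0,0,0,0,0,1]
    - [0,0,0,0,0,0,1]

```text
time: 0.9
tool_pos: [0.53, 0.1997, 0.2293]
tool_rot: [0.0, 0.707, 0.707, -0.0]
contact_force: [-0.2, 0.6, -0.4]
gripper_width: 1.001
grasp_force: 0.0
```

Run:
```python
from h import *
f=grab('wrist','wrist1.png');s=manip.state();print(s['time'],s['tool_pos'],s['tool_rot'],s['joint_vel'].round(3) if hasattr(s['joint_vel'],'round') else s['joint_vel'])
for X in [(.531,.273,.109),(.584,.100,.08)]: print(proj(f,X))
```

```text
0.95 [0.53030739 0.19921863 0.22928633] [ 1.09827446e-04  7.07400498e-01  7.06812891e-01 -2.46415892e-04] [-0.015  0.003 -0.005  0.003 -0.001  0.003]
[314.47678124 118.95279833]
[376.87639013 331.20475782]
```

View pics/wrist1.png

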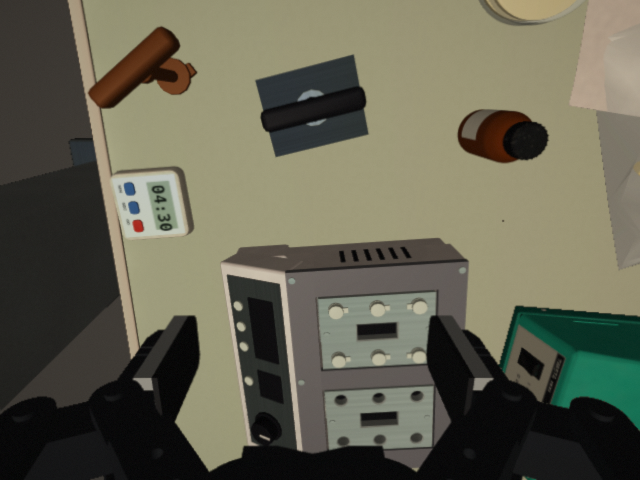

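The wrist view now shows the key handle from (262,120) to (366,98), with the collar behind it at about (314,105). The tube slot is at (377,331). I'll measure both.

Run:
```python
from h import *
f=load('wrist');img=f['img'];h=img.max(2)
m=np.zeros(h.shape,np.uint8);m[45:165,245:385]=(h[45:165,245:385]<42)
m=cv2.morphologyEx(m,cv2.MORPH_OPEN,np.ones((5,5)))
c=max(cv2.findContours(m,cv2.RETR_EXTERNAL,cv2.CHAIN_APPROX_NONE)[0],key=cv2.contourArea)
b=cv2.boxPoints(cv2.minAreaRect(c));print(cv2.contourArea(c),b.round(1).tolist())
for z in (.109,.114):
    P=np.array([onz(f,*p,z) for p in b]);e=[np.linalg.norm(P[i+1]-P[i]) for i in range(2)];i=int(np.argmax(e));v=P[i+1]-P[i]
    print(z,P.mean(0).round(4),np.round(e,4),np.degrees(np.arctan2(v[1],v[0])))
# stand outline
m2=np.zeros(h.shape,np.uint8);a=img[45:165,245:385].astype(int);m2[45:165,245:385]=(a.max(2)<95)
m2=cv2.morphologyEx(m2,cv2.MORPH_OPEN,np.ones((7,7)))
c=max(cv2.findContours(m2,cv2.RETR_EXTERNAL,cv2.CHAIN_APPROX_NONE)[0],key=cv2.contourArea)
b=cv2.boxPoints(cv2.minAreaRect(c));P=np.array([onz(f,*p,.032) for p in b]);e=[np.linalg.norm(P[i+1]-P[i]) for i in range(2)];i=int(np.argmax(e));v=P[i+1]-P[i]
print('stand',P.mean(0).round(4),np.round(e,4),np.degrees(np.arctan2(v[1],v[0])))
# slot
g=cv2.cvtColor(img,cv2.COLOR_BGR2GRAY);m=((g<75)*255).astype(np.uint8)
for c in cv2.findContours(m,cv2.RETR_EXTERNAL,cv2.CHAIN_APPROX_NONE)[0]:
    (x,y),wh,an=cv2.minAreaRect(c)
    if 300<cv2.contourArea(c)<1500 and 340<x<410 and 300<y<440:
        P=np.array([onz(f,*p,.08) for p in cv2.boxPoints(((x,y),wh,an))]);e=[np.linalg.norm(P[i+1]-P[i]) for i in range(2)];i=int(np.argmax(e));v=P[i+1]-P[i]
        print('slot',P.mean(0).round(4),np.round(e,4),np.degrees(np.arctan2(v[1],v[0])))
# decoy brown
print('brown', onz(f,135,67,.105))
```

```text
2365.0 [[258.8999938964844, 109.5], [361.5, 83.9000015258789], [367.5, 108.0999984741211], [264.8999938964844, 133.8000030517578]]
0.109 [0.5299 0.2789 0.109 ] [0.0659 0.0149] 13.170996625296857
0.114 [0.5299 0.279  0.114 ] [0.0647 0.0146] 13.170996625296848
stand [0.5294 0.279  0.032 ] [0.084  0.0618] 12.859768687488375
slot [0.5901 0.009  0.08  ] [0.0327 0.0145] 3.946960135126142
slot [0.5837 0.1005 0.08  ] [0.033  0.0146] 3.720800589591618
brown [0.42011787 0.30316385 0.105     ]
```

The key is at (0.530, 0.279) with yaw 13.1°, and the stand measurement agrees. The tube slot at (0.584, 0.1005), yaw about 3.8°, is confirmed. I'll align the tool above the key.

Request:
move_arm:
  rows:
    - [2.7,0,0,0,0,0,1]
    - [2.7,0,0,0,0,0,1]
    - [2.6,0,0,0,0,0,1]
    - [0,0,0,0,0,7,1]
    - [0,0,0,0,0,7,1]
    - [0,0,0,0,0,7,1]
    - [0,0,0,0,0,7,1]
    - [0,0,0,0,0,7,1]
    - [0,0,0,0,0,7,1]
    - [0,0,0,0,0,7,1]
    - [0,0,0,0,0,7,1]
    - [0,0,0,0,0,7,1]
    - [0,0,0,0,0,7,1]
    - [0,0,0,0,0,7,1]
    - [0,0,0,0,0,0,1]
    - [0,0,0,0,0,0,1]
    - [0,0,0,0,0,0,1]

```text
time: 2.37
tool_pos: [0.5305, 0.2792, 0.2293]
tool_rot: [0.0, 0.994, 0.114, -0.0]
contact_force: [-0.4, -0.5, 1.0]
gripper_width: 0.999
grasp_force: 0.0
```

```bash
cat >> h.py <<'E'
from scipy.spatial.transform import Rotation as Ro
def tool():
    s=manip.state();q=s['tool_rot'];R=Ro.from_quat([q[1],q[2],q[3],q[0]]).as_matrix()
    p=np.array(s['tool_pos'])
    print('t',round(s['time'],2),'p',p.round(4),'xyaw',np.degrees(np.arctan2(R[1,0],R[0,0])).round(2),'zax',R[:,2].round(4),'F',np.round(s['contact_force'],1),'w',round(float(s['gripper_width']),3),'gf',round(float(s['grasp_force']),1),'j',np.round(s['joint_pos'],2))
    return p,R
def delta(X):
    p,R=tool();print('tool delta cm',(R.T@(np.array(X)-p)*100).round(2))
E
python3 - <<'E'
from h import *
delta((.530,.279,.109))
E
```

```text
t 2.37 p [0.5305 0.2792 0.2293] xyaw 13.07 zax [-2.e-04 -2.e-04 -1.e+00] F [-0.4 -0.5  1. ] w 0.999 gf 0.0 j [ 0.36 -0.01  1.67 -0.    1.48  1.7 ]
tool delta cm [-5.000e-02  1.000e-02  1.203e+01]
```

Request:
move_arm:
  rows:
    - [0,0,3,0,0,0,1]
    - [0,0,3,0,0,0,1]
    - [0,0,2,0,0,0,1]
    - [0,0,2,0,0,0,1]
    - [0,0,1,0,0,0,1]
    - [0,0,1,0,0,0,1]
    - [0,0,0,0,0,0,1]
    - [0,0,0,0,0,0,1]
    - [0,0,0,0,0,0,-1]
    - [0,0,0,0,0,0,-1]
    - [0,0,0,0,0,0,-1]
    - [0,0,0,0,0,0,-1]
    - [0,0,0,0,0,0,-1]
    - [0,0,0,0,0,0,-1]
    - [0,0,0,0,0,0,-1]
    - [0,0,0,0,0,0,-1]
    - [0,0,0,0,0,0,-1]
    - [0,0,0,0,0,0,-1]

```text
time: 3.87
tool_pos: [0.5303, 0.2801, 0.11]
tool_rot: [-0.0, 0.994, 0.113, 0.0]
contact_force: [0.2, -0.1, 2.8]
gripper_width: 0.137
grasp_force: 59.5
```

```bash
python3 -c "from h import *;tool()"
```

```text
t 3.87 p [0.5303 0.2801 0.11  ] xyaw 13.0 zax [ 8.e-04  2.e-04 -1.e+00] F [ 0.2 -0.1  2.8] w 0.137 gf 59.5 j [ 0.36  0.09  1.78 -0.    1.27  1.71]
```

Request:
move_arm:
  rows:
    - [0,0,-0.5,0,0,0,-1]
    - [0,0,-1,0,0,0,-1]
    - [0,0,-1.5,0,0,0,-1]
    - [0,0,-2,0,0,0,-1]
    - [0,0,-2,0,0,0,-1]
    - [0,0,-2,0,0,0,-1]
    - [0,0,-1.5,0,0,0,-1]
    - [0,0,-1,0,0,0,-1]
    - [0,0,-0.5,0,0,0,-1]
    - [0,0,0,0,0,0,-1]
    - [0,0,0,0,0,0,-1]
    - [0,0,0,0,0,0,-1]

```text
time: 4.87
tool_pos: [0.5293, 0.2797, 0.2278]
tool_rot: [0.0, 0.994, 0.113, -0.001]
contact_force: [0.6, -0.2, -2.3]
gripper_width: 0.135
grasp_force: 59.0
```

Run:
```python
from h import *
delta((.584,.1005,.23))
grab('scene');grab('side')
f=load('scene');g=load('side')
p,R=tool()
for n,f in (('scene',f),('side',g)):
    a=proj(f,p);b=proj(f,p-[0,0,.1]);print(n,a,b)
    x,y=int((a[0]+b[0])/2)-50,int((a[1]+b[1])/2)-60
    c=f['img'][max(y,0):y+120,max(x,0):x+100];cv2.imwrite('pics/c_%s.png'%n,cv2.resize(c,None,fx=4,fy=4));print(x,y)
a=cv2.imread('pics/c_scene.png');b=cv2.imread('pics/c_side.png');cv2.imwrite('pics/lift.png',np.hstack([a,b]))
```

```text
t 4.87 p [0.5293 0.2797 0.2278] xyaw 13.0 zax [-2.5e-03 -9.0e-04 -1.0e+00] F [ 0.6 -0.2 -2.3] w 0.135 gf 59.0 j [ 0.36 -0.01  1.68  0.    1.47  1.71]
tool delta cm [ 1.3  18.7  -0.21]
t 4.97 p [0.5293 0.2797 0.2279] xyaw 13.0 zax [-2.4e-03 -9.0e-04 -1.0e+00] F [ 0.5 -0.7 -1.1] w 0.14 gf 59.0 j [ 0.36 -0.01  1.68  0.    1.47  1.71]
scene [237.27431487 214.0423504 ] [238.5101006  264.84480279]
187 179
side [283.22117293 171.7438617 ] [283.59309078 207.52583533]
233 129
```

View pics/lift.png

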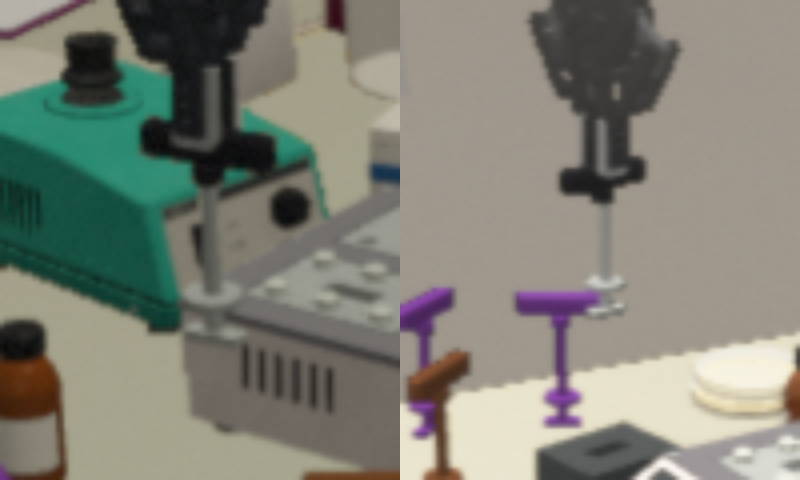

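The key is free of the stand, upright and held at the middle of its handle. The rod is at (240,252) in the scene view and (284,200) in the side view. I'll carry it over the tube slot.

Request:
move_arm:
  rows:
    - [0.1,1.2,0,0,0,0,-1]
    - [0.1,2,0,0,0,0,-1]
    - [0.2,2.5,0,0,0,0,-1]
    - [0.2,2.5,0,0,0,0,-1]
    - [0.2,2.5,0,0,0,0,-1]
    - [0.2,2.5,0,0,0,0,-1]
    - [0.1,2.5,0,0,0,0,-1]
    - [0.1,2,0,0,0,0,-1]
    - [0.1,1,0,0,0,0,-1]
    - [0,0,0,0,0,4.6,-1]
    - [0,0,0,0,0,4.6,-1]
    - [0,0,0,0,0,0,-1]
    - [0,0,0,0,0,0,-1]
    - [0,0,0,0,0,0,-1]
    - [0,0,0,0,0,0,-1]

```text
time: 6.22
tool_pos: [0.5846, 0.1009, 0.2294]
tool_rot: [0.0, 0.999, 0.034, -0.0]
contact_force: [0.4, -0.5, -0.6]
gripper_width: 0.138
grasp_force: 59.0
```

Run:
```python
from h import *
delta((.584,.1005,.20))
```

```text
t 6.22 p [0.5846 0.1009 0.2294] xyaw 3.89 zax [-1.e-04 -0.e+00 -1.e+00] F [ 0.4 -0.5 -0.6] w 0.138 gf 59.0 j [ 0.05 -0.02  1.69 -0.    1.48  1.55]
tool delta cm [-0.06  0.04  2.94]
```

Request:
move_arm:
  rows:
    - [0,0,1,0,0,0,-1]
    - [0,0,1.5,0,0,0,-1]
    - [0,0,1,0,0,0,-1]
    - [0,0,0.5,0,0,0,-1]
    - [0,0,0,0,0,0,-1]
    - [0,0,0,0,0,0,-1]
    - [0,0,0,0,0,0,-1]

```text
time: 6.8
tool_pos: [0.5851, 0.1008, 0.1902]
tool_rot: [0.0, 0.999, 0.033, 0.001]
contact_force: [0.1, -0.4, -0.8]
gripper_width: 0.138
grasp_force: 59.0
```

Run:
```python
from h import *
p,R=tool()
o=[]
for n in ('scene','side'):
    f=grab(n);a=proj(f,[.584,.1005,.09]);x,y=int(a[0])-50,int(a[1])-60;print(n,x,y,[proj(f,X).round(1) for X in ([.584,.1005,.08],[p[0],p[1],p[2]-.097],[p[0],p[1],p[2]-.0745])])
    o.append(cv2.resize(f['img'][y:y+120,x:x+100],None,fx=4,fy=4,interpolation=cv2.INTER_CUBIC))
cv2.imwrite('pics/over.png',np.hstack(o))
```

```text
t 6.8 p [0.5851 0.1008 0.1902] xyaw 3.81 zax [ 0.001  0.    -1.   ] F [ 0.1 -0.4 -0.8] w 0.138 gf 59.0 j [ 0.05  0.01  1.73 -0.    1.41  1.55]
scene 223 187 [array([273.6, 251.3]), array([273.1, 245.7]), array([273.2, 236.1])]
side 284 179 [array([334.1, 243.4]), array([334.5, 238.5]), array([334.8, 230.2])]
```

View pics/over.png

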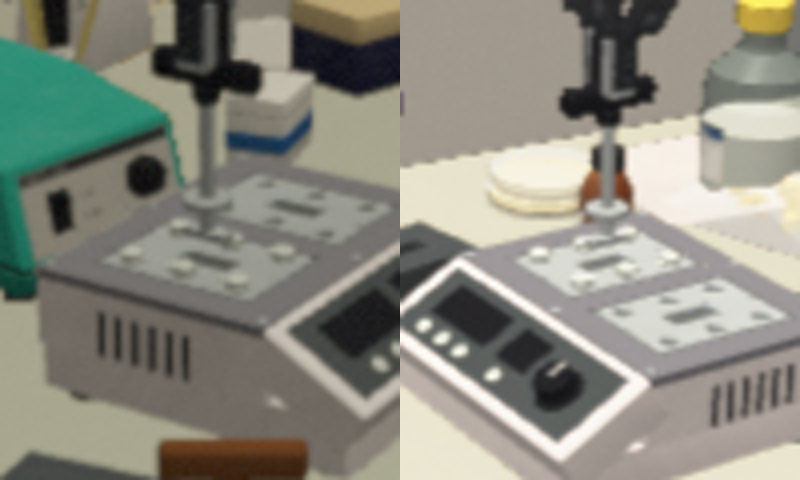

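In both views the foot is right over the slot. The slot is at (275.5,252.5) and the rod at x 274.8 in the scene view, and at (335.5,245) and x 336 in the side view. These agree with the projections apart from the same small calibration offset. I'll insert it.

Request:
move_arm:
  rows:
    - [-0.1,0,0.4,0,0,0,-1]
    - [0,0,0.4,0,0,0,-1]
    - [0,0,0.4,0,0,0,-1]
    - [0,0,0.4,0,0,0,-1]
    - [0,0,0,0,0,0,-1]
    - [0,0,0,0,0,0,-1]

```text
time: 7.4
tool_pos: [0.5834, 0.1006, 0.1728]
tool_rot: [0.0, 0.999, 0.033, -0.001]
contact_force: [0.3, 0.2, -0.5]
gripper_width: 0.135
grasp_force: 59.0
```

```bash
python3 -c "
from h import *
delta((.584,.1008,.160))"
```

```text
t 7.4 p [0.5834 0.1006 0.1728] xyaw 3.8 zax [-0.0012 -0.     -1.    ] F [ 0.3  0.2 -0.5] w 0.135 gf 59.0 j [0.05 0.02 1.75 0.   1.38 1.55]
tool delta cm [ 0.07 -0.01  1.28]
```

Request:
move_arm:
  rows:
    - [0.04,0,0.4,0,0,0,-1]
    - [0,0,0.4,0,0,0,-1]
    - [0,0,0.4,0,0,0,-1]
    - [0,0,0,0,0,0,-1]
    - [0,0,0,0,0,0,-1]
    - [0,0,0,0,0,0,-1]

```text
time: 7.9
tool_pos: [0.5841, 0.1007, 0.1615]
tool_rot: [0.0, 0.999, 0.033, -0.0]
contact_force: [-0.4, 0.1, -1.4]
gripper_width: 0.14
grasp_force: 59.0
```

```bash
python3 -c "
from h import *
delta((.584,.1008,.160))"
```

```text
t 7.9 p [0.5841 0.1007 0.1615] xyaw 3.8 zax [-0. -0. -1.] F [-0.4  0.1 -1.4] w 0.14 gf 59.0 j [ 0.05  0.03  1.75 -0.    1.36  1.55]
tool delta cm [-0.01 -0.01  0.15]
```

Request:
move_arm:
  rows:
    - [0,0,0.2,0,0,0,-1]
    - [0,0,0,0,0,0,-1]
    - [0,0,0,0,0,-5,-1]
    - [0,0,0,0,0,-5,-1]
    - [0,0,0,0,0,-5,-1]
    - [0,0,0,0,0,-5,-1]
    - [0,0,0,0,0,-5,-1]
    - [0,0,0,0,0,-5,-1]
    - [0,0,0,0,0,-5,-1]
    - [0,0,0,0,0,-5,-1]
    - [0,0,0,0,0,-5,-1]
    - [0,0,0,0,0,0,-1]

```text
time: 8.9
tool_pos: [0.5842, 0.1007, 0.1596]
tool_rot: [0.0, 0.91, 0.414, 0.0]
contact_force: [0.6, 0.5, -0.9]
gripper_width: 0.14
grasp_force: 59.0
```

```bash
python3 -c "
from h import *
delta((.584,.1008,.160));print(manip.state()['ft_torque'])"
```

```text
t 8.9 p [0.5842 0.1007 0.1596] xyaw 48.88 zax [ 1.e-04  0.e+00 -1.e+00] F [ 0.6  0.5 -0.9] w 0.14 gf 59.0 j [ 0.05  0.03  1.76 -0.    1.36  0.76]
tool delta cm [-0.   -0.02 -0.04]
[ 0.01432619 -0.00739024  0.00168711]
```

No contact so far, so I'll finish the quarter turn and then take up the slack.

Request:
move_arm:
  rows:
    - [0,0,0,0,0,-5,-1]
    - [0,0,0,0,0,-5,-1]
    - [0,0,0,0,0,-5,-1]
    - [0,0,0,0,0,-5,-1]
    - [0,0,0,0,0,-5,-1]
    - [0,0,0,0,0,-5,-1]
    - [0,0,0,0,0,-5,-1]
    - [0,0,0,0,0,-5,-1]
    - [0,0,0,0,0,-5,-1]
    - [0,0,0,0,0,0,-1]
    - [0,0,-0.2,0,0,0,-1]
    - [0,0,-0.2,0,0,0,-1]
    - [0,0,-0.2,0,0,0,-1]
    - [0,0,-0.2,0,0,0,-1]
    - [0,0,0,0,0,0,-1]
    - [0,0,0,0,0,0,-1]

```text
time: 10.23
tool_pos: [0.5837, 0.1007, 0.1669]
tool_rot: [-0.0, 0.683, 0.73, -0.0]
contact_force: [-0.7, 0.5, -5.5]
gripper_width: 0.137
grasp_force: 58.9
```

```bash
python3 -c "
from h import *
delta((.584,.1008,.160));print(manip.state()['ft_torque'])"
```

```text
t 10.23 p [0.5837 0.1007 0.1669] xyaw 93.77 zax [-0.001 -0.    -1.   ] F [-0.7  0.5 -5.5] w 0.137 gf 58.9 j [ 0.05  0.02  1.75  0.    1.37 -0.02]
tool delta cm [0.01 0.03 0.69]
[-0.06435333  0.00184844  0.0344162 ]
```

The force has dropped to -5.5 N, so the block is hanging on the key. I'll draw it up smoothly.

Request:
move_arm:
  rows:
    - [0,0,-0.2,0,0,0,-1]
    - [0,0,-0.3,0,0,0,-1]
    - [0,0,-0.4,0,0,0,-1]
    - [0,0,-0.4,0,0,0,-1]
    - [0,0,-0.4,0,0,0,-1]
    - [0,0,-0.3,0,0,0,-1]
    - [0,0,-0.2,0,0,0,-1]
    - [0,0,0,0,0,0,-1]
    - [0,0,0,0,0,0,-1]

```text
time: 10.98
tool_pos: [0.5842, 0.1007, 0.1897]
tool_rot: [0.0, 0.683, 0.73, 0.0]
contact_force: [-0.6, -0.7, -4.6]
gripper_width: 0.135
grasp_force: 58.9
```

Run:
```python
from h import *
p,R=tool();print(manip.state()['ft_torque'])
o=[]
for n in ('scene','side'):
    f=grab(n);a=proj(f,[.584,.1005,.11]);x,y=int(a[0])-50,int(a[1])-60;print(n,x,y)
    o.append(cv2.resize(f['img'][y:y+120,x:x+100],None,fx=4,fy=4,interpolation=cv2.INTER_CUBIC))
cv2.imwrite('pics/up1.png',np.hstack(o))
```

```text
t 10.98 p [0.5842 0.1007 0.1897] xyaw 93.8 zax [ 3.e-04  0.e+00 -1.e+00] F [-0.6 -0.7 -4.6] w 0.135 gf 58.9 j [ 0.05  0.    1.73  0.    1.41 -0.02]
[-0.01632553  0.0017852  -0.01794663]
scene 223 178
side 284 172
```

View pics/up1.png

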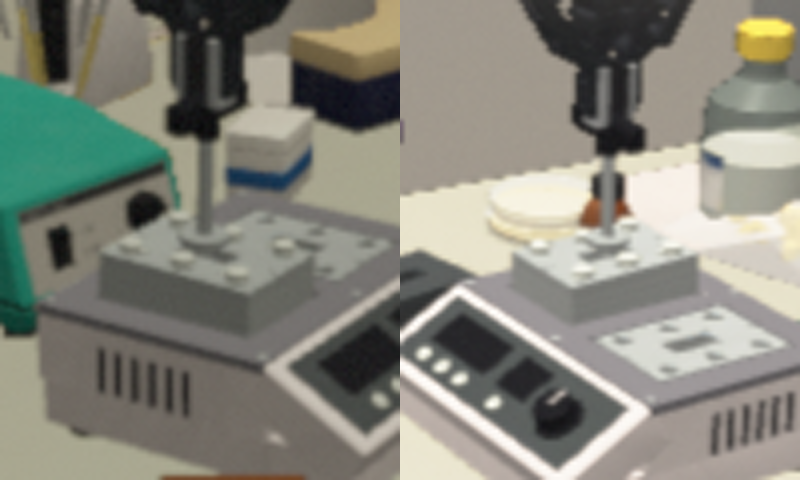

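The tube block is rising level on the key, with its top at about (207,245) in the left crop. The empty block is still seated. I'll go on up.

Request:
move_arm:
  rows:
    - [0,0,-0.2,0,0,0,-1]
    - [0,0,-0.4,0,0,0,-1]
    - [0,0,-0.5,0,0,0,-1]
    - [0,0,-0.5,0,0,0,-1]
    - [0,0,-0.6,0,0,0,-1]
    - [0,0,-0.6,0,0,0,-1]
    - [0,0,-0.6,0,0,0,-1]
    - [0,0,-0.6,0,0,0,-1]
    - [0,0,-0.6,0,0,0,-1]
    - [0,0,-0.6,0,0,0,-1]
    - [0,0,-0.5,0,0,0,-1]
    - [0,0,-0.5,0,0,0,-1]
    - [0,0,-0.4,0,0,0,-1]
    - [0,0,-0.2,0,0,0,-1]
    - [0,0,0,0,0,0,-1]
    - [0,0,0,0,0,0,-1]
    - [0,0,0,0,0,0,-1]
    - [0,0,0,0,0,0,-1]
    - [0,0,0,0,0,0,-1]
    - [0,0,0,0,0,0,-1]

```text
time: 12.75
tool_pos: [0.584, 0.1007, 0.2572]
tool_rot: [-0.0, 0.683, 0.73, -0.0]
contact_force: [-0.3, -0.6, -4.5]
gripper_width: 0.136
grasp_force: 58.9
```

Run:
```python
from h import *
p,R=tool();print(manip.state()['ft_torque'])
o=[];F={}
c,s=np.cos(np.radians(3.8)),np.sin(np.radians(3.8))
for n in ('scene','side'):
    f=F[n]=grab(n);a=proj(f,[.584,.1005,.15]);x,y=int(a[0])-50,int(a[1])-60;print(n,x,y)
    for (bx,by) in ((48,34),(48,-34),(-48,34),(-48,-34)):
        X=[.584+(c*bx-s*by)/1e3,.1005+(s*bx+c*by)/1e3]
        print((bx,by),[((proj(f,X+[z])-[x,y])*4).round() for z in (.13,.174)])
    o.append(cv2.resize(f['img'][y:y+120,x:x+100],None,fx=4,fy=4,interpolation=cv2.INTER_CUBIC))
cv2.imwrite('pics/up2.png',np.hstack(o))
```

```text
t 12.75 p [0.584  0.1007 0.2572] xyaw 93.8 zax [-5.e-04 -0.e+00 -1.e+00] F [-0.3 -0.6 -4.5] w 0.136 gf 58.9 j [ 0.05 -0.04  1.66  0.    1.52 -0.02]
[ 0.00252059  0.03141765 -0.00783021]
scene 223 161
(48, 34) [array([ 93., 277.]), array([ 91., 199.])]
(48, -34) [array([165., 241.]), array([164., 166.])]
(-48, 34) [array([244., 314.]), array([244., 234.])]
(-48, -34) [array([312., 275.]), array([313., 198.])]
side 284 157
(48, 34) [array([234., 242.]), array([236., 177.])]
(48, -34) [array([297., 275.]), array([300., 208.])]
(-48, 34) [array([108., 269.]), array([109., 202.])]
(-48, -34) [array([168., 305.]), array([170., 236.])]
```

View pics/up2.png

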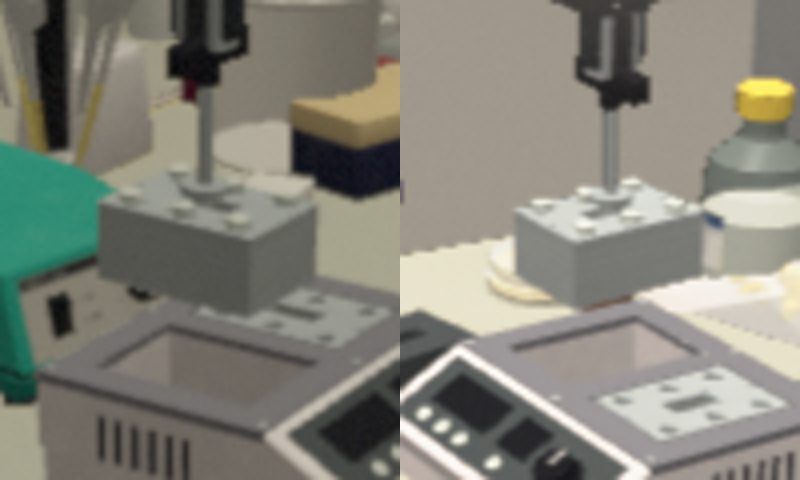

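The block hangs level on the key with its bottom corners at about (98,277), (248,314) and (315,277) in the left crop. That matches the predicted underside height of 0.13 m to within a few mm. The well is empty, and the empty block is still seated. I'll hand it in.

```bash
python3 -c "
from plant import manip
print(manip.job_done())"
```

```text
the job is handed in; nothing more can be done
None
```

I handed the job in after about 13 s: the tube block hangs level on the key alone, its underside about 5 cm above the bath, and the empty block is still seated (`job_done` returned no verdict).

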